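# Shake the brass tally out of the slotted box

## Robot

A 6-joint arm with a two-finger parallel gripper is mounted at the origin on the work surface. World frame = base frame: x ahead of the robot, y to its left, z up, the work surface at z = 0. Lengths are in mm, angles in rad, forces in N, time in s.
With the tool pointing down it reaches from about 375 to 750 mm from the base axis. Payload 9 kg.
Tool frame: the origin (TCP) lies at the very end of the fingers, on their centre line; the grasp point (between the pads) lies 19 mm behind it (r.pinch_z is the distance from the TCP to the grasp point, in mm); x points along the fingers, z is the direction in which the jaws open and shut, and the axes are right-handed (so a half turn about x gives the same grasp; the last joint's range is limited). The gripper opens to 85 mm and grips with 20 to 120 N. Pads are 22 mm wide; open, the fingers measure 114 mm over their backs; the gripper's body (76 mm by 85 mm) begins 54 mm behind the grasp point. The pads swing forward as they close: fully open they stand 13 mm farther back than shut.
Start: joints at [-1.447, 0.104, 0.097, 1.564, 0, 1.353], TCP at [201.121, -565.32, 231.331] pointing down, gripper open.
Joint ranges: [-2.99, 2.99], [-0.84, 1.86], [-1.1, 1.16], [-1.84, 2.11], [-1.51, 1.56], [-3.14, 3.14]. Speed limits (rad/s): [2.22, 2.22, 2.57, 3.14, 3.14, 3.14].

## Interface

Orientations are given as a rotation vector (axis times angle).
In Python, from workcell import r, optics gives the robot as it stands. The module is installed in compiled form; this text tells all that it offers.
- The arm moves only by the tool arm_command, never from a script. Its argument "deltas" is a list of rows, each an object with "claw": the finger opening in mm, from 0 to 85.4; "translation": the shift along the tool's x, y, z in units of 30 mm (1.0 is 30 mm), a list of three; "roll": the turn about the tool's x in units of 10 degrees (1.0 is 10 degrees). A call has 1 to 12 rows; each row is the pose to reach, as a shift and turn from the pose commanded when the call began, along the tool's axes at that moment; what a row does not reach only later rows make up. A row lasts 1/8 s, in which the tool goes at most 62.5 mm and 10.7 degrees, less where a joint would pass 70% of its speed; a pose out of reach is approached as far as the arm can. A call with a gripper value outside its range is refused whole. The fingers move at their own pace and stop on an object; "squeeze" is the grip in N (left out, the last holds). Time passes only in rows, so rows that repeat a pose let the fingers close. It gives the time, the measured TCP pose, the force and the opening at its end, in the units of the state.
- r.state(): the state, without advancing time (a new reading comes with each control period).
- optics.snapshot(name): name is "scene" or "top" or "wrist"; returns the picture (480x640x3 uint8, red, green, blue); there is no depth.
- optics.camera_info(name): a dict with "fx", "fy", "cx", "cy" (pixels), "xyz" and "attitude" of the camera in the world. Camera axes: x right, y down, z forward; pixel columns grow to the right and rows downward; lengths in mm; the calibration is good to about 2 mm. A picture is of the moment at which its call begins: read the wrist's pose just before it. camera_info takes no time and is no camera call; for the wrist camera it gives the pose at the moment of the call.
- r.hand_in(): hands the job in, once; it reports no verdict.
The state is a dict: "time_s": time; "joint_positions": joint angles; "dq": joint speeds; "joint_efforts": joint torques, N m; "ee_pos": TCP position; "orientation": TCP orientation; "contact_force": force on the tool from outside, world axes, zero at the start; "wrist_torque": the same for the moment, N m; "grip_width": opening from 0.0 (shut) to 1.0 (fully open).
Only numpy, scipy, OpenCV 4.12 (cv2) and the standard library are available. Lean on these libraries where they do the work, as an engineer would, in place of code of your own. Each camera call takes 0.05 s, during which the arm holds its last target.

## Task

On this cigar-rolling bench the red-ended tally box stands upside down with one brass tally loose inside. Pick it up, carry it level and smoothly over the green-floored tray, rock or shake it there until the tally drops through the slot into the tray, then stand the box on the round cork mat, slot side down as it was, and let go.

Things in the scene. Friction and masses are not known exactly. Their poses are not given: they have to be found in the camera images.
- box_center (a point): Centre of the loose dark-wood box with a red-painted end (its blue-ended twin is empty, not wanted): 120 x 54 x 60 mm (x, y, z up), walls 5, 0.22 kg. Grasp from above across the 54 mm width. The slot is in its underside at the red, +x end: x = 31 to 55 mm, 44 mm wide in y. Tilting the red end 30 to 45 degrees down lets the tally slide out; carried level, it stays in.
- tally_center (a point): Centre of the loose brass tally, a plain bar 14 x 34 x 8 mm (x, y, z), 30 g. It starts hidden inside the red-ended box, lying flat on the inside of the slotted face, away from the slot, roughly crosswise. It slides on the wood at tilts above about 13 to 20 degrees. It need not be touched.
- tray: Fixed open wooden tray with a green floor, outside 170 x 210 mm (x, y), 30 mm high, walls and floor 6 mm thick; origin under its centre on the bench.
- mat: Fixed round cork mat, 200 mm across, 6 mm thick; origin at the centre of its underside on the bench.
Not all that is in view belongs to the job. Of the things shaped like the mat, the cork one is meant.

How it is judged:
By the outcome, as a careful person would: the job done as asked, in the order asked, and still so for the second after the job is handed in, with the robot touching nothing.
It also fails if it takes over 54 s, if anything falls off the work surface, if the arm or the gripper's body presses on something with over 40 N, if the wrist force passes 120 N, or if a joint passes its speed limit or range.

## Working session

There is one attempt and no reset: what is moved stays moved. The work goes in short steps, Python scripts to look and compute and a tool call to move; the robot and the scene stay as the last step left them, time stands still between calls to the robot, and variables do not carry over. Pictures are saved under pics/ and viewed, and the job is handed in when it is done.

Besides the shell and the picture viewer there is one more tool, called after "Request:" in YAML: its name, and indented under it one key for each argument. arm_command: Moves the arm, as the interface text tells. Its arguments: {"type":"object","properties":{"deltas":{"type":"array"},"squeeze":{"type":"number"}},"required":["deltas"]}

```bash
mkdir -p pics; python3 - <<'E'
from workcell import r, optics
import cv2
for n in ("scene","top"):
    im=optics.snapshot(n); cv2.imwrite(f"pics/{n}0.png",im[:,:,::-1]); print(optics.camera_info(n))
print(r.state(), r.pinch_z)
E
```

```text
{'fx': 438.8124809636729, 'fy': 438.8124809636729, 'cx': 317.5719739871678, 'cy': 244.22780768632543, 'xyz': array([858.14784927, 745.94940314, 602.05425913]), 'attitude': array([-0.64875434, -2.49229818,  1.36446156])}
{'fx': 443.78765239867903, 'fy': 443.78765239867903, 'cx': 321.54373231820824, 'cy': 238.19531400822555, 'xyz': array([386.45600183,  17.27196881, 939.71331887]), 'attitude': array([-2.16140597,  2.22563888, -0.09840677])}
{'time_s': 0.1, 'joint_positions': array([-1.44672133e+00,  1.04669500e-01,  9.65324887e-02,  1.56389836e+00,
       -7.11933549e-06,  1.35309292e+00]), 'dq': array([-0.00013381, -0.00212555,  0.00187189, -0.00041499,  0.00114138,
       -0.00019868]), 'joint_efforts': array([ 5.52427926e-03, -5.58203852e+01,  5.04723251e+01,  1.29082191e-02,
       -2.45935516e-04, -4.41082690e-06]), 'ee_pos': array([ 201.06411963, -564.98355829,  230.57456252]), 'orientation': array([ 0.95471912,  1.3525869 , -0.95321116]), 'contact_force': array([-0.14976918, -0.63839501, -0.87001372]), 'wrist_torque': array([-0.0053206 ,  0.00220039,  0.01217198]), 'grip_width': 1.0027156406512023} 18.700000000000003
```

View pics/scene0.png

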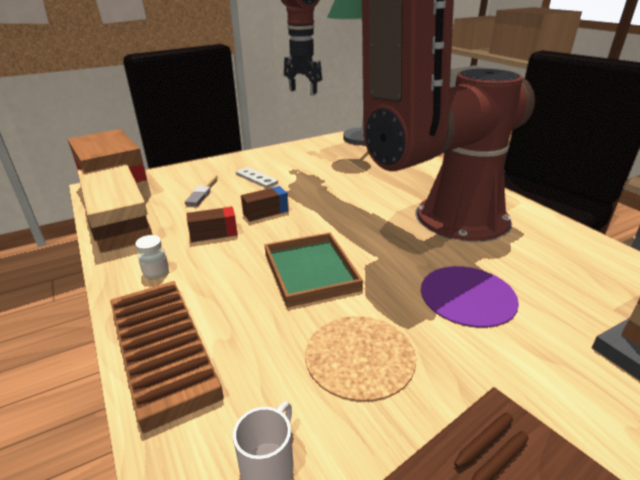

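View pics/top0.png

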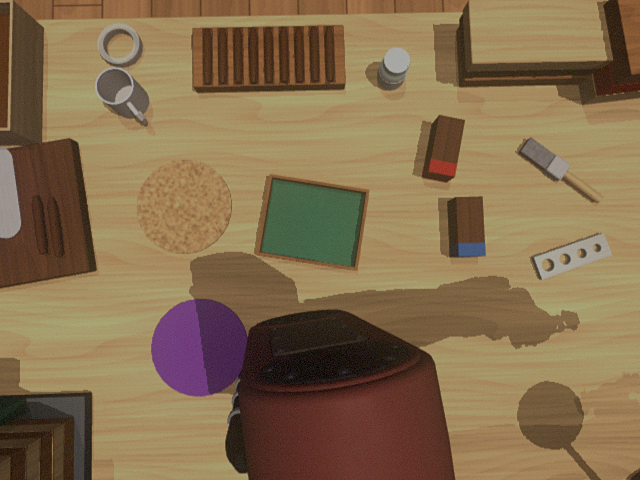

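The top view shows the red-ended box near (443,148), its red end towards the robot. The tray is near (312,222), the cork mat near (184,206) and the blue-ended twin near (466,227). Next I'll enlarge and measure.

```bash
cat > h.py <<'E'
import numpy as np, cv2
from scipy.spatial.transform import Rotation as R
def cast(ci,uv,z):
    uv=np.atleast_2d(np.asarray(uv,float))
    d=np.c_[(uv[:,0]-ci['cx'])/ci['fx'],(uv[:,1]-ci['cy'])/ci['fy'],np.ones(len(uv))]
    d=R.from_rotvec(ci['attitude']).apply(d); o=np.asarray(ci['xyz'])
    return (o+d*((z-o[2])/d[:,2])[:,None])
E
python3 - <<'E'
from h import *
from workcell import optics,r
ci=optics.camera_info("top")
im=cv2.imread("pics/top0.png"); hsv=cv2.cvtColor(im,cv2.COLOR_BGR2HSV)
c=im[90:270,390:520]; cv2.imwrite("pics/crop.png",cv2.resize(c,None,fx=4.4,fy=3.3*1,interpolation=cv2.INTER_CUBIC)[:600])
def big(m,x0=0,x1=640,y0=0,y1=480):
    k=np.zeros_like(m);k[y0:y1,x0:x1]=m[y0:y1,x0:x1]
    cs,_=cv2.findContours(k,cv2.RETR_EXTERNAL,cv2.CHAIN_APPROX_NONE);return max(cs,key=cv2.contourArea)
g=big(cv2.inRange(hsv,(60,60,30),(95,255,255)),230,390,160,290)
rect=cv2.minAreaRect(g);print("green",rect)
p=cast(ci,cv2.boxPoints(rect),6);print(p.round(1),p.mean(0).round(1))
purple=None
print(hsv[206,184],hsv[206,240],hsv[170,443],hsv[140,447])
red=big(cv2.inRange(hsv,(0,190,90),(6,255,255))|cv2.inRange(hsv,(172,190,90),(180,255,255)),410,480,100,195)
print("red",cv2.minAreaRect(red), cast(ci,cv2.boxPoints(cv2.minAreaRect(red)),60).round(1))
dark=big(cv2.inRange(hsv,(0,0,0),(180,255,125)),410,480,100,195)
rc=cv2.minAreaRect(dark);print("dark",rc,cast(ci,cv2.boxPoints(rc),60).round(1))
print(optics.camera_info("wrist"))
E
```

```text
green ((310.8468322753906, 223.24566650390625), (89.78977966308594, 71.08673858642578), 8.746162414550781)
[[428.5 127.    6. ]
 [577.2 101.1   6. ]
 [542.9 -86.7   6. ]
 [394.4 -58.5   6. ]] [485.8  20.7   6. ]
[ 15 128 160] [ 19 111 165] [  4 185 152] [ 13 148  86]
red ((441.0, 165.5), (4.0, 7.0), 0.0) [[ 582.4 -241.1   60. ]
 [ 596.7 -241.8   60. ]
 [ 596.5 -249.9   60. ]
 [ 582.2 -249.2   60. ]]
dark ((438.2908630371094, 147.6766357421875), (41.931846618652344, 65.2214126586914), 10.713123321533203) [[ 569.9 -185.    60. ]
 [ 701.4 -215.6   60. ]
 [ 683.2 -299.2   60. ]
 [ 551.8 -267.6   60. ]]
{'fx': 370.3886035408393, 'fy': 370.3886035408393, 'cx': 318.13827888127264, 'cy': 241.32044002566468, 'xyz': array([ 268.87257843, -540.75371728,  373.1162027 ]), 'attitude': array([ 2.36954695, -1.67199333, -0.23978463])}
```

View pics/crop.png

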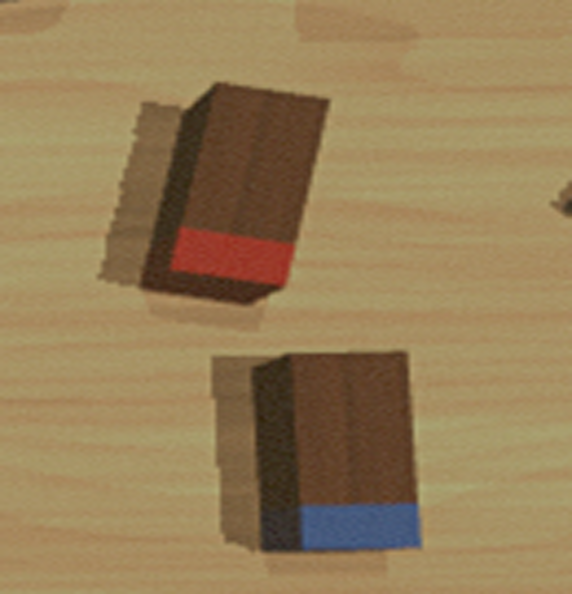

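The crop shows the box's top face with corners at about (439.5,115), (465,120), (454.5,177) and (428.6,171), red end at the bottom. The shadow lies to its left.

```bash
python3 - <<'E'
from h import *
from workcell import optics,r
ci=optics.camera_info("top")
im=cv2.imread("pics/top0.png"); hsv=cv2.cvtColor(im,cv2.COLOR_BGR2HSV)
p=cast(ci,[(439.5,115.2),(464.8,120),(454.5,177),(428.6,171.2)],60);print(p.round(1),p.mean(0).round(1))
for a,b in((0,1),(1,2),(2,3),(3,0)):print(np.linalg.norm(p[a]-p[b]).round(1))
d=(p[2]+p[3]-p[0]-p[1]);print("red dir deg",np.degrees(np.arctan2(d[1],d[0])))
m=cv2.inRange(hsv,(5,60,100),(30,255,255))
# mat: texture is dark orange; use hue/sat compare
lab=cv2.cvtColor(im,cv2.COLOR_BGR2LAB)
b=cv2.GaussianBlur(hsv,(7,7),0)
m=cv2.inRange(b,(10,118,120),(17,255,255)); k=np.zeros_like(m);k[145:265,125:245]=m[145:265,125:245]
k=cv2.morphologyEx(k,cv2.MORPH_OPEN,np.ones((5,5)))
cs,_=cv2.findContours(k,cv2.RETR_EXTERNAL,cv2.CHAIN_APPROX_NONE);c=max(cs,key=cv2.contourArea)
e=cv2.fitEllipse(cv2.convexHull(c));print(e,cast(ci,[e[0]],6))
print("manual mat",cast(ci,[(184.5,206.5)],6))
# outer tray
print(cast(ci,[(268,175),(369,188),(357,270),(255,255)],30).round(1))
s=r.state();print(R.from_rotvec(s['orientation']).as_matrix().round(3))
cs=optics.camera_info("scene")
for n,uv in dict(boxtopA=(235,207),boxtopB=(188,212),mat=(360,356)).items(): print(n,cast(cs,[uv],60 if 'box' in n else 6).round(0))
# wrist view reach
E
```

```text
[[ 693.4 -247.5   60. ]
 [ 682.2 -298.8   60. ]
 [ 565.2 -271.7   60. ]
 [ 578.4 -219.8   60. ]] [ 629.8 -259.5   60. ]
52.5
120.1
53.6
118.3
red dir deg 166.67917699070762
((183.97732543945312, 206.3709716796875), (92.10488891601562, 94.16452026367188), 58.5466423034668) [[528.59460223 287.3015312    6.        ]]
manual mat [[528.29022157 286.20734027   6.        ]]
[[ 585.7  106.7   30. ]
 [ 552.9 -101.9   30. ]
 [ 383.9  -70.9   30. ]
 [ 420.8  136.7   30. ]]
[[-0.     0.942  0.335]
 [ 0.001  0.335 -0.942]
 [-1.     0.    -0.001]]
boxtopA [[ 561. -263.   60.]]
boxtopB [[ 677. -298.   60.]]
mat [[532. 294.   6.]]
```

Box centre is about (630,-260) with the red end at 167°. The top face casts to 120 x 53 mm, which matches. The tray is at (486,20), turned by -10.5°, and the mat at (528,287). Moving above the box.

Request:
arm_command:
  deltas:
    - {"claw": 85, "translation": [0.2, 1, -0.3], "roll": 0.2}
    - {"claw": 85, "translation": [0.5, 2.7, -0.75], "roll": 0.5}
    - {"claw": 85, "translation": [0.8, 4.4, -1.25], "roll": 0.9}
    - {"claw": 85, "translation": [1.1, 6.1, -1.75], "roll": 1.3}
    - {"claw": 85, "translation": [1.5, 7.9, -2.25], "roll": 1.7}
    - {"claw": 85, "translation": [1.8, 9.7, -2.75], "roll": 2.1}
    - {"claw": 85, "translation": [2.2, 11.5, -3.25], "roll": 2.5}
    - {"claw": 85, "translation": [2.6, 13.2, -3.75], "roll": 2.8}
    - {"claw": 85, "translation": [2.9, 14.8, -4.2], "roll": 3.0}
    - {"claw": 85, "translation": [3.1, 16.1, -4.55], "roll": 3.2}
    - {"claw": 85, "translation": [3.3, 16.88, -4.8], "roll": 3.29}
    - {"claw": 85, "translation": [3.3, 16.88, -4.8], "roll": 3.29}

```text
time_s: 1.6
ee_pos: [630.3, -258.3, 130.8]
orientation: [1.377, 1.094, -1.378]
contact_force: [-0.6, -0.5, 0.2]
grip_width: 0.995
```

```bash
python3 - <<'E'
from h import *
from workcell import optics,r
s=r.state();print(s);M=R.from_rotvec(s['orientation']).as_matrix();print(M.round(3))
ci=optics.camera_info("wrist");im=optics.snapshot("wrist");cv2.imwrite("pics/w1.png",im[:,:,::-1])
import json;json.dump({k:np.asarray(v).tolist() for k,v in ci.items()},open("w1.json","w"))
E
```

```text
{'time_s': 1.6, 'joint_positions': array([-5.80286347e-01,  3.59794993e-01,  2.06719220e-01,  1.41979253e+00,
        5.72629928e-05,  2.79138924e+00]), 'dq': array([-0.03860849, -0.02880435, -0.01543914,  0.00690213, -0.01180207,
       -0.02738727]), 'joint_efforts': array([  2.02371329, -67.66870022,  51.02940202,  -0.20593709,
         0.18720025,   0.40630309]), 'ee_pos': array([ 630.3495491 , -258.25513579,  130.84573372]), 'orientation': array([ 1.37656228,  1.09354694, -1.37761271]), 'contact_force': array([-0.59652062, -0.51351862,  0.20049219]), 'wrist_torque': array([ 0.01418924, -0.01116773, -0.01196105]), 'grip_width': 0.9948543162272543}
[[-0.002  0.974 -0.228]
 [ 0.001 -0.228 -0.974]
 [-1.    -0.002 -0.001]]
```

View pics/w1.png

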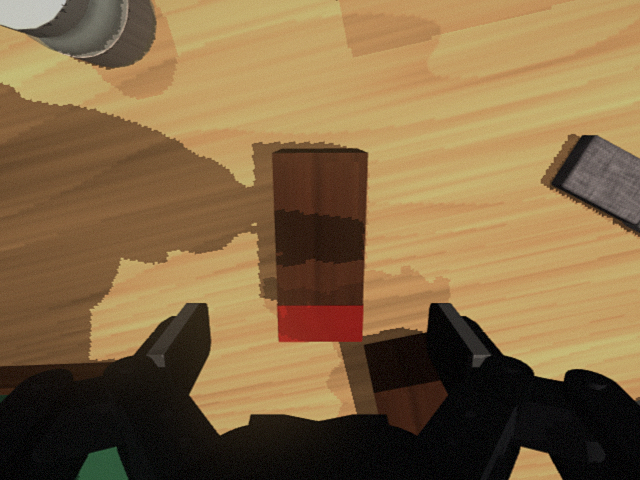

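The wrist view shows the box top at (273,152), (367,152), (363,341) and (278,341), centred between the fingers. The twin is at the lower right, near (400,350).

```bash
python3 - <<'E'
from h import *
import json
ci=json.load(open("w1.json"))
p=cast(ci,[(273,152.5),(367,152.5),(363,341.5),(278,341.5)],60);print(p.round(1),p.mean(0).round(1))
d=(p[2]+p[3]-p[0]-p[1]);print(np.degrees(np.arctan2(d[1],d[0])))
for a,b in((0,1),(1,2),(2,3),(3,0)):print(np.linalg.norm(p[a]-p[b]).round(1))
M=np.array([[0,.974,-.228],[0,-.228,-.974],[-1,0,0]])
print("tool-frame delta",M.T@(p.mean(0)-[630.3,-258.5,130.8]))
# twin corners relative from top image: crop (291,352),(407,352),(420,548),(300,548)
import numpy as np
E
python3 - <<'E'
import sys;sys.path.insert(0,'.')
from h import *
from workcell import optics
ci=optics.camera_info("top")
p=cast(ci,[(390+u/4.4,90+v/3.3) for u,v in((291,352),(407,352),(420,548),(300,548))],60);print(p.round(0))
M=np.array([[0,.974,-.228],[0,-.228,-.974],[-1,0,0]])
print(((p-[630,-259,60])@M).round(0))
E
```

```text
[[ 695.9 -247.1   60. ]
 [ 683.9 -298.4   60. ]
 [ 566.7 -272.8   60. ]
 [ 579.3 -218.8   60. ]] [ 631.4 -259.3   60. ]
167.0505299572234
52.7
120.0
55.4
120.0
tool-frame delta [70.8         1.28021825  0.48835637]
[[ 525. -273.   60.]
 [ 524. -326.   60.]
 [ 404. -326.   60.]
 [ 406. -271.   60.]]
[[   0.  -99.   37.]
 [   0.  -88.   90.]
 [   0. -205.  116.]
 [   0. -216.   63.]]
```

Request:
arm_command:
  deltas:
    - {"claw": 85, "translation": [0.8, 0.04, 0], "roll": 0}
    - {"claw": 85, "translation": [2.0, 0.04, 0], "roll": 0}
    - {"claw": 85, "translation": [3.0, 0.04, 0], "roll": 0}
    - {"claw": 85, "translation": [3.6, 0.04, 0], "roll": 0}
    - {"claw": 85, "translation": [3.8, 0.04, 0], "roll": 0}
    - {"claw": 85, "translation": [3.8, 0.04, 0], "roll": 0}
    - {"claw": 40, "translation": [3.8, 0.04, 0], "roll": 0}
    - {"claw": 40, "translation": [3.8, 0.04, 0], "roll": 0}
    - {"claw": 40, "translation": [3.8, 0.04, 0], "roll": 0}
    - {"claw": 40, "translation": [3.8, 0.04, 0], "roll": 0}
    - {"claw": 40, "translation": [3.8, 0.04, 0], "roll": 0}
    - {"claw": 40, "translation": [3.8, 0.04, 0], "roll": 0}
  squeeze: 60

```text
time_s: 3.15
ee_pos: [631.9, -260.6, 19.7]
orientation: [1.378, 1.088, -1.377]
contact_force: [-0.9, 0.6, 6.4]
grip_width: 0.626
```

Request:
arm_command:
  deltas:
    - {"claw": 40, "translation": [-0.1, 0, 0], "roll": 0}
    - {"claw": 40, "translation": [-0.3, 0, 0], "roll": 0}
    - {"claw": 40, "translation": [-0.6, 0, 0], "roll": 0}
    - {"claw": 40, "translation": [-0.9, 0, 0], "roll": 0}
    - {"claw": 40, "translation": [-1.25, 0, 0], "roll": 0}
    - {"claw": 40, "translation": [-1.6, 0, 0], "roll": 0}
    - {"claw": 40, "translation": [-1.9, 0, 0], "roll": 0}
    - {"claw": 40, "translation": [-2.2, 0, 0], "roll": 0}
    - {"claw": 40, "translation": [-2.35, 0, 0], "roll": 0}
    - {"claw": 40, "translation": [-2.4, 0, 0], "roll": 0}
    - {"claw": 40, "translation": [-2.4, 0, 0], "roll": 0}
  squeeze: 60

```text
time_s: 4.53
ee_pos: [631.0, -260.2, 90.1]
orientation: [1.378, 1.09, -1.379]
contact_force: [-1.0, -0.4, -2.8]
grip_width: 0.624
```

```bash
python3 - <<'E'
from h import *
from workcell import optics,r
s=r.state();print(s['ee_pos'],s['joint_positions'],s['contact_force']);M=R.from_rotvec(s['orientation']).as_matrix();print(M.round(3))
im=optics.snapshot("wrist");cv2.imwrite("pics/w2.png",im[:,:,::-1])
im=optics.snapshot("scene");cv2.imwrite("pics/s2.png",cv2.resize(im[140:320,120:400,::-1],None,fx=2.8,fy=2.8))
# target slot center over tray center; red dir at 259.5 -> box center = tray - 43*dir
d=np.array([np.cos(np.radians(259.5)),np.sin(np.radians(259.5)),0])
for off in (43,43+0,):
    c=np.array([486,19,s['ee_pos'][2]])-off*d
    print(c,((c-s['ee_pos'])@M/30).round(2))
E
```

```text
[ 631.01509767 -260.15676835   90.06610536] [-5.82049537e-01  3.74872737e-01  1.50861513e-01  1.34708519e+00
 -8.67697973e-05  2.79200357e+00] [-0.9717175  -0.44442859 -2.79212539]
[[-0.     0.973 -0.23 ]
 [ 0.    -0.23  -0.973]
 [-1.    -0.    -0.   ]]
[493.8361276   61.27996103  90.06610536] [ 0.   -6.92 -9.37]
[493.8361276   61.27996103  90.06610536] [ 0.   -6.92 -9.37]
```

View pics/w2.png

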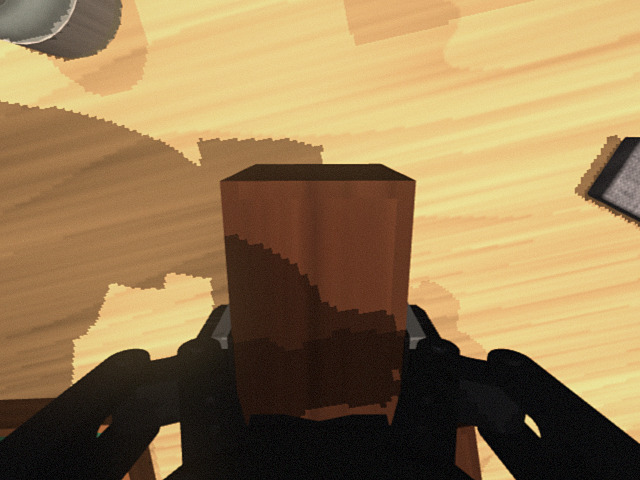

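View pics/s2.png

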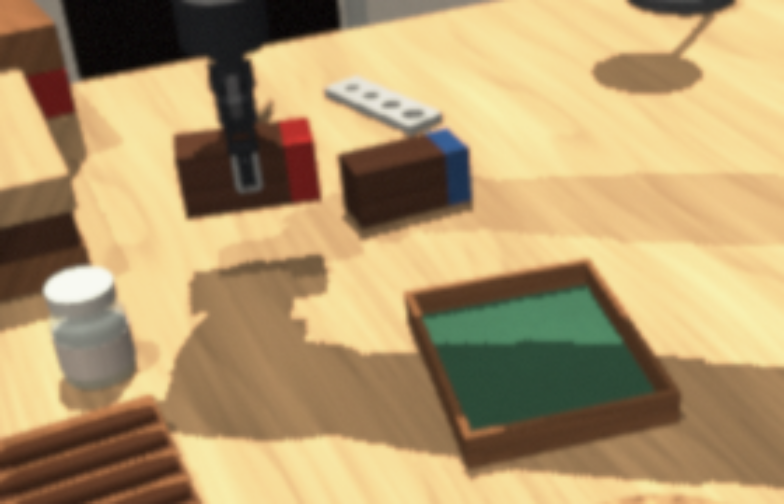

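The box is held level with nothing under it, and the scene picture shows the tray still empty. I'll carry it smoothly in stages.

Request:
arm_command:
  deltas:
    - {"claw": 40, "translation": [0, -0.02, -0.03], "roll": 0}
    - {"claw": 40, "translation": [0, -0.15, -0.2], "roll": 0}
    - {"claw": 40, "translation": [0, -0.43, -0.59], "roll": 0}
    - {"claw": 40, "translation": [0, -0.89, -1.21], "roll": 0}
    - {"claw": 40, "translation": [0, -1.44, -1.95], "roll": 0}
    - {"claw": 40, "translation": [0, -2.02, -2.74], "roll": 0}
    - {"claw": 40, "translation": [0, -2.57, -3.48], "roll": 0}
    - {"claw": 40, "translation": [0, -3.03, -4.1], "roll": 0}
    - {"claw": 40, "translation": [0, -3.31, -4.49], "roll": 0}
    - {"claw": 40, "translation": [0, -3.44, -4.66], "roll": 0}
    - {"claw": 40, "translation": [0, -3.46, -4.69], "roll": 0}
    - {"claw": 40, "translation": [0, -3.46, -4.69], "roll": 0}

```text
time_s: 6.12
ee_pos: [562.7, -99.9, 90.3]
orientation: [1.379, 1.09, -1.379]
contact_force: [-1.5, 0.3, -2.6]
grip_width: 0.626
```

Request:
arm_command:
  deltas:
    - {"claw": 40, "translation": [0, -0.02, -0.03], "roll": -0.03}
    - {"claw": 40, "translation": [0, -0.15, -0.2], "roll": -0.2}
    - {"claw": 40, "translation": [0, -0.43, -0.59], "roll": -0.58}
    - {"claw": 40, "translation": [0, -0.89, -1.21], "roll": -1.2}
    - {"claw": 40, "translation": [0, -1.44, -1.95], "roll": -1.93}
    - {"claw": 40, "translation": [0, -2.02, -2.74], "roll": -2.72}
    - {"claw": 40, "translation": [0, -2.57, -3.48], "roll": -3.45}
    - {"claw": 40, "translation": [0, -3.03, -4.1], "roll": -4.07}
    - {"claw": 40, "translation": [0, -3.31, -4.49], "roll": -4.45}
    - {"claw": 40, "translation": [0, -3.44, -4.66], "roll": -4.62}
    - {"claw": 40, "translation": [0, -3.46, -4.68], "roll": -4.65}
    - {"claw": 40, "translation": [0, -3.46, -4.68], "roll": -4.65}

```text
time_s: 7.62
ee_pos: [494.1, 60.8, 90.3]
orientation: [0.773, 1.428, -0.774]
contact_force: [1.0, -1.8, -1.8]
grip_width: 0.625
```

Request:
arm_command:
  deltas:
    - {"claw": 40, "translation": [0, 0, 0], "roll": -0.03}
    - {"claw": 40, "translation": [0, 0, 0], "roll": -0.2}
    - {"claw": 40, "translation": [0, 0, 0], "roll": -0.58}
    - {"claw": 40, "translation": [0, 0, 0], "roll": -1.2}
    - {"claw": 40, "translation": [0, 0, 0], "roll": -1.93}
    - {"claw": 40, "translation": [0, 0, 0], "roll": -2.72}
    - {"claw": 40, "translation": [0, 0, 0], "roll": -3.45}
    - {"claw": 40, "translation": [0, 0, 0], "roll": -4.07}
    - {"claw": 40, "translation": [0, 0, 0], "roll": -4.45}
    - {"claw": 40, "translation": [0, 0, 0], "roll": -4.62}
    - {"claw": 40, "translation": [0, 0, 0], "roll": -4.65}
    - {"claw": 40, "translation": [0, 0, 0], "roll": -4.65}

```text
time_s: 9.12
ee_pos: [493.8, 61.1, 90.2]
orientation: [0.142, 1.566, -0.142]
contact_force: [-0.8, 1.4, -2.2]
grip_width: 0.626
```

```bash
python3 - <<'E'
from h import *
from workcell import optics,r
s=r.state();print(s['ee_pos'],s['joint_positions'],s['contact_force'],s['wrist_torque']);M=R.from_rotvec(s['orientation']).as_matrix();print(M.round(3))
im=optics.snapshot("scene");cv2.imwrite("pics/s3.png",cv2.resize(im[140:320,200:480,::-1],None,fx=2.8,fy=2.8))
im=optics.snapshot("top");cv2.imwrite("pics/t3.png",im[:,:,::-1])
E
```

```text
[493.84986063  61.10153725  90.24711626] [-1.40313962e-01 -1.89906450e-01 -4.45390315e-01  1.31535805e+00
 -1.05779710e-04  1.61123762e+00] [-0.82573416  1.40106155 -2.2398325 ] [-0.07590828  0.03437772  0.04092471]
[[-0.     0.18   0.984]
 [-0.     0.984 -0.18 ]
 [-1.    -0.    -0.   ]]
```

View pics/s3.png

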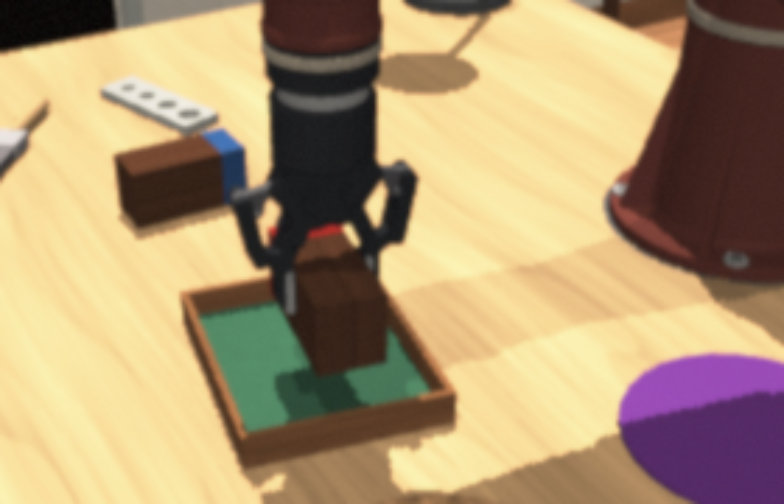

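View pics/t3.png

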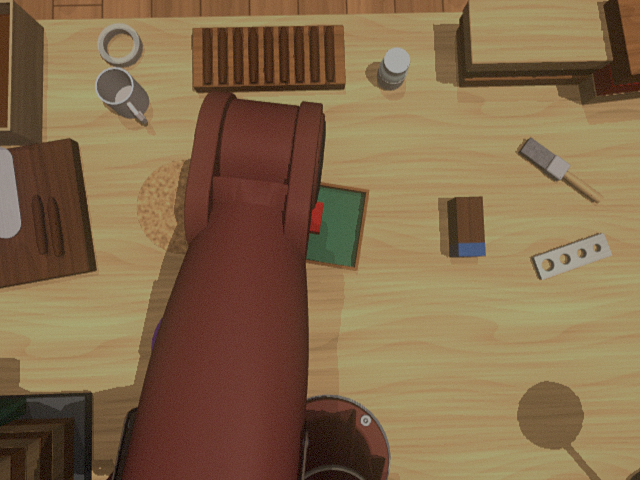

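The pictures show the box level over the tray, with its red end at (315,217) in the top view and pointing to -y. No tally is visible yet. I'll lower it a little and shake: ramp towards the red end, then reverse sharply.

Request:
arm_command:
  deltas:
    - {"claw": 40, "translation": [0.1, 0.2, 0], "roll": 0}
    - {"claw": 40, "translation": [0.3, 0.6, 0], "roll": 0}
    - {"claw": 40, "translation": [0.5, 1.1, 0], "roll": 0}
    - {"claw": 40, "translation": [0.65, 1.6, 0], "roll": 0}
    - {"claw": 40, "translation": [0.7, 1.9, 0], "roll": 0}
    - {"claw": 40, "translation": [0.7, 2.0, 0], "roll": 0}
    - {"claw": 40, "translation": [0.7, 1.6, 0], "roll": 0}
    - {"claw": 40, "translation": [0.7, 0.5, 0], "roll": 0}
    - {"claw": 40, "translation": [0.7, -1.5, 0], "roll": 0}
    - {"claw": 40, "translation": [0.7, 0, 0], "roll": 0}
    - {"claw": 40, "translation": [0.7, 0, 0], "roll": 0}
    - {"claw": 40, "translation": [0.7, 0, 0], "roll": 0}
  squeeze: 80

```text
time_s: 10.72
ee_pos: [493.7, 60.6, 69.4]
orientation: [0.141, 1.566, -0.141]
contact_force: [-0.6, 0.1, -2.1]
grip_width: 0.621
```

```bash
cat > look.py <<'E'
import sys
from h import *
from workcell import optics,r
s=r.state();print(s['time_s'],s['ee_pos'],s['contact_force']);M=R.from_rotvec(s['orientation']).as_matrix();print(M.round(3))
im=optics.snapshot("scene");cv2.imwrite(f"pics/s{sys.argv[1]}.png",cv2.resize(im[140:320,200:480,::-1],None,fx=2.8,fy=2.8))
E
python3 look.py 4
```

```text
10.725 [493.69799722  60.63767889  69.38159287] [-0.62748898  0.11966717 -2.14043726]
[[ 0.     0.179  0.984]
 [-0.001  0.984 -0.179]
 [-1.    -0.     0.   ]]
```

View pics/s4.png

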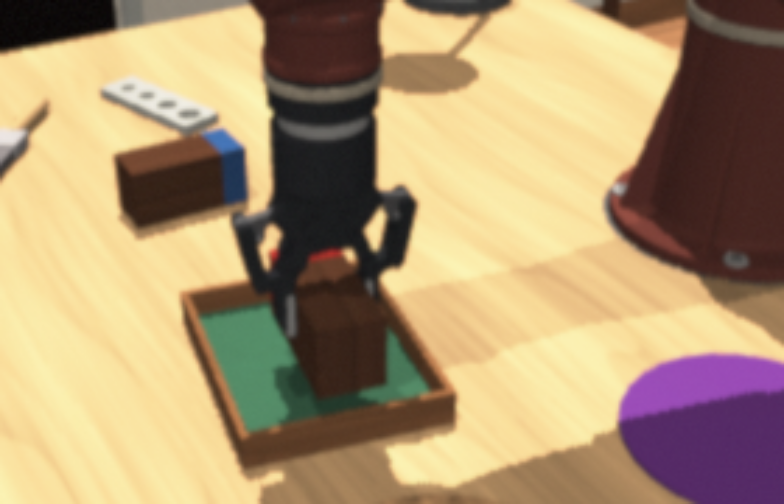

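Request:
arm_command:
  deltas:
    - {"claw": 40, "translation": [0, 1.0, 0], "roll": 0}
    - {"claw": 40, "translation": [0, 1.8, 0], "roll": 0}
    - {"claw": 40, "translation": [0, 1.5, 0], "roll": 0}
    - {"claw": 40, "translation": [0, 0.5, 0], "roll": 0}
    - {"claw": 40, "translation": [0, -1.5, 0], "roll": 0}
    - {"claw": 40, "translation": [0, 0.4, 0], "roll": 0}
    - {"claw": 40, "translation": [0, 1.4, 0], "roll": 0}
    - {"claw": 40, "translation": [0, 1.8, 0], "roll": 0}
    - {"claw": 40, "translation": [0, 1.5, 0], "roll": 0}
    - {"claw": 40, "translation": [0, 0.4, 0], "roll": 0}
    - {"claw": 40, "translation": [0, -1.6, 0], "roll": 0}
    - {"claw": 40, "translation": [0, 0, 0], "roll": 0}

```text
time_s: 12.28
ee_pos: [494.7, 50.5, 69.6]
orientation: [0.153, 1.564, -0.157]
contact_force: [1.6, 1.3, -1.1]
grip_width: 0.62
```

Request:
arm_command:
  deltas:
    - {"claw": 40, "translation": [0, 0, 0], "roll": 0}
    - {"claw": 40, "translation": [-0.3, 0.2, 0.2], "roll": 0}
    - {"claw": 40, "translation": [-0.7, 0.5, 0.5], "roll": 0}
    - {"claw": 40, "translation": [-1.2, 0.8, 0.8], "roll": 0}
    - {"claw": 40, "translation": [-1.7, 1.1, 1.1], "roll": 0}
    - {"claw": 40, "translation": [-1.9, 1.2, 1.3], "roll": 0}
    - {"claw": 40, "translation": [-2, 1.2, 1.3], "roll": 0}
    - {"claw": 40, "translation": [-2, 1.2, 1.3], "roll": 0}

```text
time_s: 13.28
ee_pos: [538.3, 89.4, 129.0]
orientation: [0.141, 1.567, -0.141]
contact_force: [-0.7, 0.7, -1.9]
grip_width: 0.625
```

```bash
python3 look.py 5
```

```text
13.275 [538.28553427  89.44310215 128.97033073] [-0.71339052  0.66031347 -1.9032326 ]
[[-0.001  0.179  0.984]
 [-0.     0.984 -0.179]
 [-1.    -0.    -0.001]]
```

View pics/s5.png

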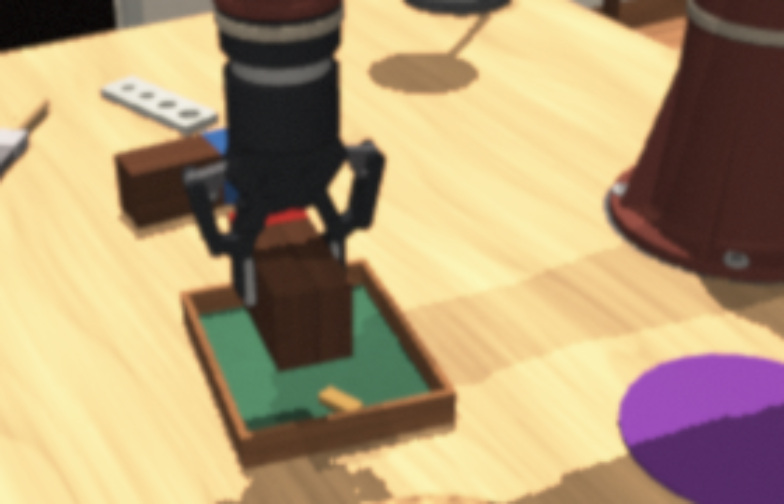

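The scene picture shows the brass tally on the green floor at about (340,397) in the crop. Next I'll carry the box to the cork mat.

Request:
arm_command:
  deltas:
    - {"claw": 40, "translation": [0, 0.05, 0], "roll": 0}
    - {"claw": 40, "translation": [0, 0.3, -0.07], "roll": 0}
    - {"claw": 40, "translation": [0, 0.8, -0.2], "roll": 0}
    - {"claw": 40, "translation": [0, 1.66, -0.4], "roll": 0}
    - {"claw": 40, "translation": [0, 2.7, -0.6], "roll": 0}
    - {"claw": 40, "translation": [0, 3.8, -0.87], "roll": 0}
    - {"claw": 40, "translation": [0, 4.8, -1.1], "roll": 0}
    - {"claw": 40, "translation": [0, 5.66, -1.3], "roll": 0}
    - {"claw": 40, "translation": [0, 6.2, -1.42], "roll": 0}
    - {"claw": 40, "translation": [0, 6.43, -1.47], "roll": 0}
    - {"claw": 40, "translation": [0, 6.47, -1.48], "roll": 0}
    - {"claw": 40, "translation": [0, 6.47, -1.48], "roll": 0}

```text
time_s: 14.82
ee_pos: [529.9, 287.9, 129.3]
orientation: [0.142, 1.566, -0.142]
contact_force: [0.3, -0.2, -2.4]
grip_width: 0.622
```

```bash
python3 - <<'E'
from h import *
from workcell import optics,r
s=r.state();print(s['time_s'],s['ee_pos'],s['contact_force'],s['joint_positions'])
im=optics.snapshot("scene");cv2.imwrite("pics/s6.png",im[:,:,::-1])
E
```

```text
14.825 [529.89575206 287.91110683 129.25838227] [ 0.32087572 -0.23310381 -2.403486  ] [ 2.81287745e-01  1.18732556e-01 -7.21496908e-02  1.38003488e+00
 -3.28102216e-04  2.03282499e+00]
```

View pics/s6.png

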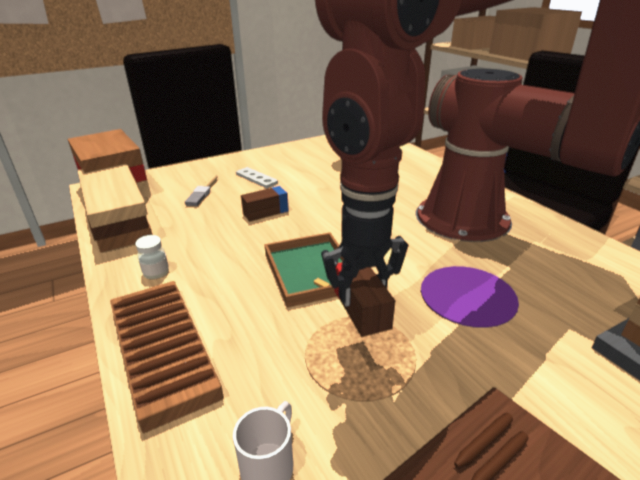

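The box is over the mat, with its edge at (370,310), and the tally is in the tray at (322,283). Lowering it.

Request:
arm_command:
  deltas:
    - {"claw": 40, "translation": [0.2, 0, 0], "roll": 0}
    - {"claw": 40, "translation": [0.7, 0, 0], "roll": 0}
    - {"claw": 40, "translation": [1.3, 0, 0], "roll": 0}
    - {"claw": 40, "translation": [1.9, 0, 0], "roll": 0}
    - {"claw": 40, "translation": [2.4, 0, 0], "roll": 0}
    - {"claw": 40, "translation": [2.8, 0, 0], "roll": 0}
    - {"claw": 40, "translation": [3.1, 0, 0], "roll": 0}
    - {"claw": 40, "translation": [3.25, 0, 0], "roll": 0}
    - {"claw": 40, "translation": [3.35, 0, 0], "roll": 0}
    - {"claw": 40, "translation": [3.35, 0, 0], "roll": 0}
    - {"claw": 40, "translation": [3.35, 0, 0], "roll": 0}

```text
time_s: 16.25
ee_pos: [530.1, 288.6, 29.2]
orientation: [0.141, 1.565, -0.141]
contact_force: [0.2, 0.4, -1.9]
grip_width: 0.622
```

Request:
arm_command:
  deltas:
    - {"claw": 40, "translation": [0.03, 0, 0], "roll": 0}
    - {"claw": 40, "translation": [0.06, 0, 0], "roll": 0}
    - {"claw": 40, "translation": [0.09, 0, 0], "roll": 0}
    - {"claw": 40, "translation": [0.12, 0, 0], "roll": 0}
    - {"claw": 40, "translation": [0.12, 0, 0], "roll": 0}

```text
time_s: 16.88
ee_pos: [529.9, 288.5, 25.8]
orientation: [0.141, 1.566, -0.141]
contact_force: [-4.1, -2.0, 5.2]
grip_width: 0.623
```

Contact is felt: z force has gone from -1.9 to +5 N. I'll open gradually and then retreat.

Request:
arm_command:
  deltas:
    - {"claw": 60, "translation": [0, 0, 0], "roll": 0}
    - {"claw": 70, "translation": [0, 0, 0], "roll": 0}
    - {"claw": 80, "translation": [0, 0, 0], "roll": 0}
    - {"claw": 85, "translation": [0, 0, 0], "roll": 0}
    - {"claw": 85, "translation": [0, 0, 0], "roll": 0}
    - {"claw": 85, "translation": [-0.4, 0, 0], "roll": 0}
    - {"claw": 85, "translation": [-1.2, 0, 0], "roll": 0}
    - {"claw": 85, "translation": [-2.2, 0, 0], "roll": 0}
    - {"claw": 85, "translation": [-3.4, 0, 0], "roll": 0}
    - {"claw": 85, "translation": [-4.4, 0, 0], "roll": 0}
    - {"claw": 85, "translation": [-5, 0, 0], "roll": 0}
    - {"claw": 85, "translation": [-5, 0, 0], "roll": 0}

```text
time_s: 18.38
ee_pos: [530.6, 288.8, 176.7]
orientation: [0.142, 1.564, -0.141]
contact_force: [0.3, 0.4, -1.3]
grip_width: 0.998
```

```bash
python3 - <<'E'
from h import *
from workcell import optics,r
s=r.state();print(s['time_s'],s['ee_pos'],s['contact_force'],s['grip_width'])
im=optics.snapshot("scene");cv2.imwrite("pics/s7.png",im[:,:,::-1])
im=optics.snapshot("wrist");cv2.imwrite("pics/w7.png",im[:,:,::-1])
E
```

```text
18.375 [530.5544229  288.75140801 176.65157781] [ 0.33352854  0.36540866 -1.34728219] 0.9975939181564396
```

View pics/s7.png

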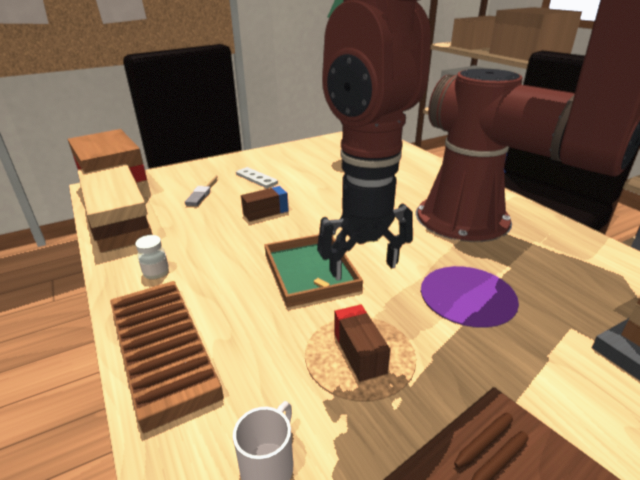

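View pics/w7.png

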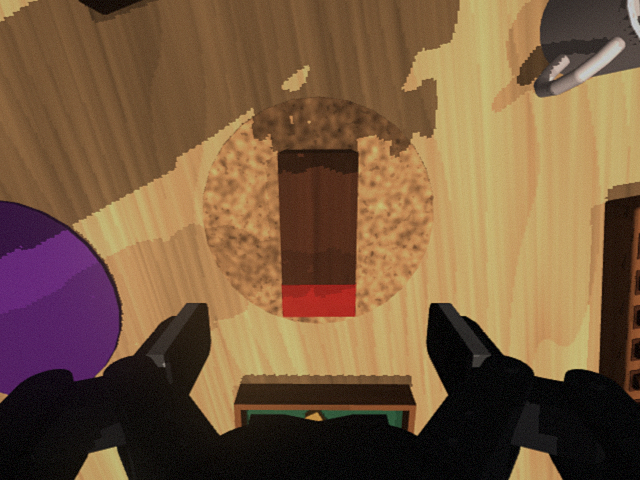

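The box stands upright on the cork mat and the tally is at (322,283), inside the tray. One numeric check, then I'll hand in.

```bash
python3 - <<'E'
from h import *
from workcell import optics,r
ci=optics.camera_info("wrist")
p=cast(ci,[(278,150),(358,150),(356,317),(282,317)],66);print(p.round(0).tolist(),p.mean(0).round(0))
q=cast(ci,[(318,97),(318,322),(203,210),(433,210)],6);print(q.round(0).tolist())
c=np.r_[q[2:,0].mean(),q[:2,1].mean()];c=np.array([ (q[0]+q[1])[:2]/2,(q[2]+q[3])[:2]/2]).round(0);print(c)
print(np.linalg.norm(p[:,:2]-c[0],axis=1).round(0))
print(cast(optics.camera_info("scene"),[(322,283)],10).round(0))
r.hand_in()
E
```

```text
[[515.0, 353.0, 66.0], [567.0, 344.0, 66.0], [547.0, 223.0, 66.0], [492.0, 233.0, 66.0]] [530. 288.  66.]
[[547.0, 385.0, 6.0], [512.0, 192.0, 6.0], [435.0, 314.0, 6.0], [628.0, 279.0, 6.0]]
[[530. 289.]
 [531. 297.]]
[66. 66. 68. 67.]
[[490.  79.  10.]]
the job is handed in; nothing more can be done
```

The job is done and handed in at about 18.4 s of the 54 s allowed. I gripped the red-ended box across its width and carried it level and smoothly over the tray. There I shook it along its length, because the moves offered no way to tilt the tool. I then stood it slot side down on the cork mat, let go and backed off about 150 mm upward.

**Tally:** The last pictures show the brass tally in the tray, at about (490, 79) mm, inside the walls. I did not see the moment it fell. After the first shake the box hid the tray floor, and I saw the tally only after the second round, once I had raised the box.

**Box:** It stands upright at about (530, 288) mm. That is about 1 mm from the mat centre by one pair of edge points and about 9 mm by the other. All its corners are within 68 mm of the first centre, well inside the 100 mm radius.

**Robot:** The gripper is open and clear of everything. The residual force reading of about 1 N is close to the reading at the start.

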